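Brush into the oil pot, then hold the sandwich press open

ROBOT

A 6-joint arm with a two-finger parallel gripper is mounted at the origin on a cart in front of the work surface, level with it; the furniture and walls round the work are solid. World frame = base frame: x ahead of the robot, y to its left, z up, the work surface at z = 0. Lengths are in mm, angles in rad, forces in N, time in s.
With the tool pointing down it reaches from about 400 to 925 mm from the base axis. Payload 12.5 kg.
Tool frame: the origin (TCP) lies between the finger pads; the fingertips stand 19 mm ahead of it and the grasp point (between the pads) is the TCP (env.nose_length is the distance from the TCP to the fingertips, in mm); z points along the fingers, y is the line along which they close (so a half turn about z gives the same grasp; the last joint's range is limited). The gripper opens to 95 mm and grips with 3 to 60 N. Pads are 20 mm wide; open, the fingers measure 119 mm over their backs; the gripper's body (75 mm by 180 mm) begins 59 mm behind the grasp point.
Start: joints at [-1.325, 0.491, 1.559, -0, 1.092, -0.106], TCP at [215.391, -586.729, 233.661] pointing down, gripper open.
Joint ranges: [-3.1, 3.1], [-0.84, 2.19], [0.05, 2.79], [-1.13, 4.28], [0.06, 2.93], [-2.69, 2.69]. Speed limits (rad/s): [2.22, 2.22, 2.79, 3.14, 3.14, 3.14].

INTERFACE

Orientations are given as [roll, pitch, yaw] about the fixed x, y, z axes, in that order (R = Rz(yaw) Ry(pitch) Rx(roll)).
In Python, from cell import env gives the robot as it stands. The module is installed in compiled form; this text tells all that it offers.
- The arm moves only by the tool drive_tool, never from a script. Its argument "rows" is a list that holds one entry, the list of rows, each a list of 7 numbers: the shift along the tool's x, y, z scaled (see below), then the turn, a rotation vector about the tool's x, y, z scaled (see below), then the opening, from 0 (shut) to 1 (fully open). In form: [[[tx, ty, tz, ax, ay, az, jaw], ...]]. A call has 1 to 5 rows; each row shifts and turns the commanded pose from where the row before left it, along the tool's axes as they then stand; what a row does not reach is not made up. The controller multiplies each number of a shift by 250 mm and each number of a turn by 180 degrees. A row lasts 1/8 s, in which the tool goes at most 62.5 mm and 10.7 degrees, less where a joint would pass 70% of its speed; a pose out of reach is approached as far as the arm can. A call with a number of a shift or a turn outside -1 to 1 is refused whole. A call with a gripper value outside its range is refused whole. The fingers move at their own pace and stop on an object; the grip force is fixed at half the most. Time passes only in rows, so rows that do not move let the fingers close. It gives the time, the measured TCP pose, the force, the opening and the grip force at its end, in the units of the state.
- env.state(): the state, without advancing time (a new reading comes with each control period).
- env.read_camera(name): name is "scene" or "top" or "wrist"; returns a dict with "color" (400x640x3 uint8, blue, green, red), "camera_matrix" (3x3 intrinsics, pixels), "pose" (4x4, takes a point from camera to world coordinates). Camera axes: x right, y up, looking along -z (the intrinsics and any distortion apply to the point x, -y, -z); pixel columns grow to the right and rows downward; lengths in mm; the calibration is good to about 2 mm. A picture is of the moment at which its call begins. There is no depth.
- env.job_done(): hands the job in; it is judged then, once.
Trained networks look in a picture, given as the dict that the camera call returned (one of the last four; its "shot" number tells which), for a name from the list of things; names that differ only in an ending like _2 or _b are one class to them, and where a whole thing is asked for, a point or a joint stands for the part that bears it (a point fixed in the world has none). Each returns a list of dicts, best first, with "score" (0 to 1); they miss things now and then, are a little off and sometimes report something else, mostly with a low value. They report only what shows in the picture. A call takes as long as a camera call. They do not tell look-alikes from the thing itself.
- env.search_frame(name, picture): "at" ([x, y, z] in mm, in the coordinates of the camera as it stood for that picture, good to about 4 mm: the middle of the surface that is visible of it).
- env.place_of(name, picture): "at" ([x, y, z] in mm, in the coordinates of the camera as it stood for that picture, good to about 4 mm: a listed point, or the origin of a listed thing).
The state is a dict: "t": time; "joints": joint angles; "qvel": joint speeds; "tau": joint torques, N m; "eef_pos": TCP position; "tcp_rot": TCP orientation; "ft_force": force on the tool from outside, world axes, zero at the start; "moment": the same for the moment, N m; "opening": opening from 0.0 (shut) to 1.0 (fully open); "grip_force": force on a finger pad.
Only numpy, scipy, OpenCV 4.12 (cv2) and the standard library are available. Lean on these libraries where they do the work, as an engineer would, in place of code of your own. Each camera call takes 0.05 s, during which the arm holds its last target. There are 200 camera calls.

TASK

I am about to oil the plates of the sandwich press. Lift the basting brush off its hook on the utensil stand and stand it bristles down in the small scalloped pot, then raise the press's lid by its front handle and keep holding it open at 50 degrees, so that I have both hands free. Never let the lid fall, leave everything else as it is, and finish while still holding the lid up.

Things in the scene. Friction and masses are not known exactly. Their poses are not given: they have to be found in the camera images.
- brush: basting brush, 165 mm long, about 60 g, hung bristles down by a wire loop on one of the stand's hooks. Origin at the middle of the bristle tips; z towards the loop, y across its width; the hook runs through the loop along x. Rigid bristle block z 0-45, 30 (y) x 11 mm; ferrule to z 61, 34 x 16; handle 19 x 12 from z 61, 25 x 13 from z 78 to 138; loop opening z 138-160.5, 16 wide, 4 mm wire
- brush_grip (a point): middle of the broad part of the brush's handle, on its axis, 122 mm above the bristle tips and 35 mm below the dip of the hook it hangs on; pinch here along the brush's y (25 mm). Axes as the brush's
- brush_loop (a point): inner top of the brush's wire loop, 160.5 mm above the bristle tips: the point that rests on the hook
- stand: fixed utensil stand. Origin under the middle of its wooden foot, 105 (x) x 190 (y) x 16 mm. Steel post at x +38, crossbar on it at height 217, two hooks of 6 mm wire at y +55 and -55 that point to -x: each dips at x -20 (wire centre 205 high, the loop rests here), then rises to its tip at x -35 (top 217 high). Lift a loop 10 to 15 mm, then draw it out along -x past the tip
- turner: small slotted steel turner with the same wooden handle and loop as the brush and the same length, blade 44 mm wide and 3 mm thick; hangs from the other hook. Which of the two hooks is whose changes. Leave it hanging. Origin at the middle of the blade's lower edge
- pot: small stoneware pot with a scalloped rim, 91 mm across, 76 mm high, open at the top with about 54 mm clear inside; inner floor 6 mm above its underside; about 0.24 kg, loose. Origin at the middle of its underside, z up
- press: fixed sandwich press, base 228 (x) x 250 (y) mm, closed height 111 mm. Origin at the middle of its underside, x from the front (handle) to the hinge at the back, z up
- press_hinge (a point): middle of the lid's hinge axis, at the back of the press, 118 mm behind its origin and 68 mm up; the axis runs along this point's y. The lid turns about +y as it opens
- lid_angle (a joint): opening angle of the lid in rad: 0 closed, 0.873 is 50 degrees, stop at 1.45. About 0.6 to 0.9 kg with its handle, so 3 to 4.5 N at the handle lifts it; nothing keeps it up: it falls shut from any angle
- press_lid: the lid, 250 wide, 216 mm deep without its handle, 43 mm thick, steel with a black underside. Origin on the hinge axis; its -x points from the hinge to the handle; x and z turn with the lid. At the middle of its front edge a black lug handle: 30 mm wide (y), 20 mm thick, its free part 50 mm long (from 243 to 294 mm in front of the axis)
- handle_grip (a point): middle of the handle's free part, 268 mm in front of the hinge axis and 16 mm above it in the lid's frame (84 mm above the worktop when shut); pinch it along its y (30 mm). The underside is free down to the worktop; the lid's top behind it is 27 mm higher than this point when shut
- lemon: lemon, 72 x 55 x 56 mm, bystander; origin under its middle
- timer: round kitchen timer, 64 mm across, 58 mm high, bystander; origin under its middle
- garlic: bulb of garlic, 56 mm, bystander; origin under its middle
- honey: honey jar, 66 mm across, 85 mm high, bystander; origin under its middle
- salt: salt shaker, 44 mm across, 90 mm high, bystander; origin under its middle
- lime: lime, 48 x 44 x 45 mm, bystander; origin under its middle
There are look-alikes about, which are no part of the job. Leave any black look-alike of the brush alone.

How it is judged:
By the outcome, as a careful person would: the job done as asked, in the order asked, and still so for the second after the job is handed in, while the arm keeps its last pose, push and grip.
It also fails if it takes over 67 s, if anything falls off the work surface, if the arm or the gripper's body presses on something with over 40 N, if the wrist force passes 120 N, or if a joint passes its speed limit or range.

## Working session

There is one attempt and no reset: what is moved stays moved. The work goes in short steps, Python scripts to look and compute and a tool call to move; the robot and the scene stay as the last step left them, time stands still between calls to the robot, and variables do not carry over. Pictures are saved under pics/ and viewed, at most 10 in all, crops included, and the job is handed in when it is done.

Besides the shell and the picture viewer there is one more tool, called after "Call:" by a JSON object that holds its "name" and its "arguments", one argument or row to a line. drive_tool: Moves the arm, as the interface text tells. Its arguments: {"type":"object","properties":{"rows":{"type":"array","items":{"type":"array","items":{"type":"array","items":{"type":"number","minimum":-1,"maximum":1}}}}},"required":["rows"]}

```bash
mkdir -p pics
cat > h.py <<'E'
import numpy as np, cv2
from cell import env
from scipy.spatial.transform import Rotation as R
def W(p,at): return (np.array(p["pose"])@np.r_[at,1])[:3]
def px(p,w):
    c=np.linalg.inv(p["pose"])@np.r_[w,1]; q=np.array(p["camera_matrix"])@[c[0],-c[1],-c[2]]; return q[:2]/q[2]
def find(p,n,f="place_of",k=3):
    for d in getattr(env,f)(n,p)[:k]:
        w=W(p,d["at"]); print(n,f[:5],round(d["score"],2),w.round(0),px(p,w).round(0),{a:b for a,b in d.items() if a not in("at","score")})
E
python3 - <<'E'
from h import *
s=env.state(); print(s)
a=env.read_camera("scene"); b=env.read_camera("top")
cv2.imwrite("pics/a.png",np.vstack([cv2.resize(a["color"],(480,300)),cv2.resize(b["color"],(480,300))]) if 0 else a["color"])
cv2.imwrite("pics/b.png",b["color"])
for p in(a,b):
    print(p["pose"].round(2).tolist())
    for n in "brush brush_grip brush_loop stand turner pot press press_hinge handle_grip lemon timer garlic honey salt lime".split(): find(p,n)
E
```

```text
{'t': 0.0, 'joints': array([-1.32457573e+00,  4.91569107e-01,  1.55944758e+00, -4.53393956e-05,
        1.09168259e+00, -1.05607828e-01]), 'qvel': array([-0.00029957, -0.00013925,  0.00069557,  0.0009024 ,  0.00087492,
       -0.00024604]), 'tau': array([-2.64619221e-04, -6.12649369e+01, -2.58185917e+01,  6.92731887e-02,
        4.81739372e-02, -9.39517008e-05]), 'eef_pos': array([ 215.33785561, -586.49948675,  233.05644513]), 'tcp_rot': array([-3.14048796e+00, -7.66636192e-05,  3.51849307e-01]), 'ft_force': array([-0.00933684,  0.79700582, -0.28657294]), 'moment': array([0.03259798, 0.01728326, 0.02218828]), 'grip_force': 0.0, 'opening': 0.9987357461780342}
[[-0.79, 0.28, -0.54, -85.66], [-0.61, -0.37, 0.7, 746.61], [-0.0, 0.89, 0.46, 700.57], [0.0, 0.0, 0.0, 1.0]]
brush place 0.64 [ 540. -288.   46.] [368. 204.] {}
brush place 0.28 [589. -72.   3.] [313. 241.] {}
brush_grip place 0.57 [ 539. -285.  170.] [369. 168.] {}
brush_loop place 0.79 [ 538. -285.  209.] [370. 156.] {}
stand place 0.69 [ 525. -348.    4.] [381. 209.] {}
turner place 0.66 [ 538. -284.  168.] [370. 169.] {}
tur
[... 1262 characters left out ...]
18. -173.   -4.] [344. 174.] {}
press place 0.38 [ 537. -287.   50.] [376. 196.] {}
press_hinge place 0.6 [705. 201.  69.] [240. 145.] {}
handle_grip place 0.69 [433. 187.  80.] [240. 221.] {}
handle_grip place 0.54 [586. 194.  -0.] [245. 181.] {}
lemon place 0.8 [588. -71.  -0.] [316. 182.] {}
lemon place 0.71 [ 352. -363.   -3.] [395. 248.] {}
timer place 0.83 [ 359. -231.   -1.] [358. 245.] {}
garlic place 0.48 [385.  20.  -0.] [290. 236.] {}
honey place 0.83 [ 353. -365.   -1.] [395. 248.] {}
honey place 0.72 [ 360. -234.   -1.] [359. 245.] {}
salt place 0.56 [431. -80.  -1.] [317. 224.] {}
salt place 0.44 [689. -23.  -1.] [304. 155.] {}
lime place 0.51 [ 617. -175.   -5.] [344. 175.] {}
```

View pics/a.png

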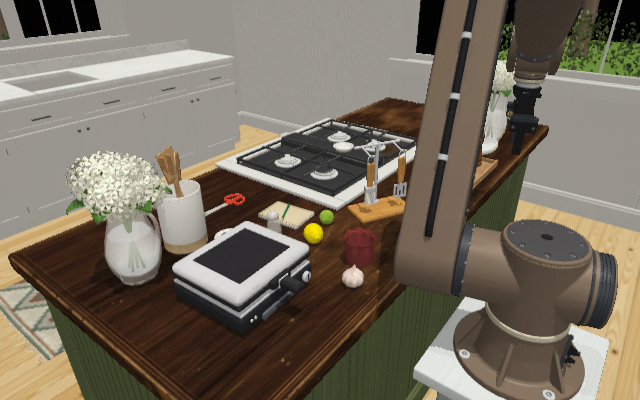

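View pics/b.png

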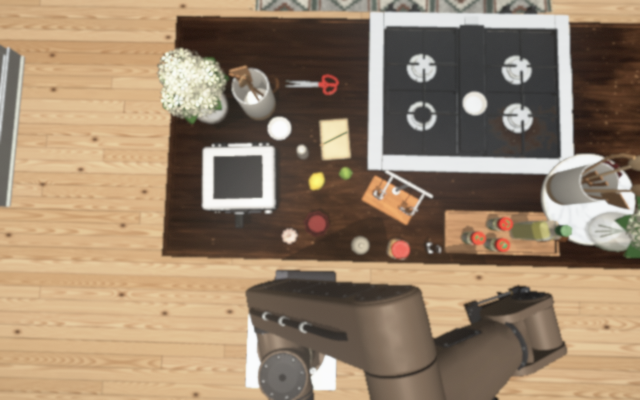

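The scene view shows the press at (245,270), the red scalloped pot at (360,247) and the stand at (380,205). Tools hang on it at (370,180) and (401,175). The top view also has a black item at (433,248). Brush candidates are the hanging tool at scene (370,180), the hanging tool at scene (401,175), and the black look-alike at top (433,248). I'll check the choice in one close crop.

Run:
```python
from h import *
a=cv2.imread("pics/a.png")[130:225,335:430]; b=cv2.imread("pics/b.png")[160:270,340:450]
cv2.imwrite("pics/c.png",np.hstack([cv2.resize(a,(400,400),interpolation=2),cv2.resize(b,(400,400),interpolation=2)]))
```

```text
(no output)
```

View pics/c.png

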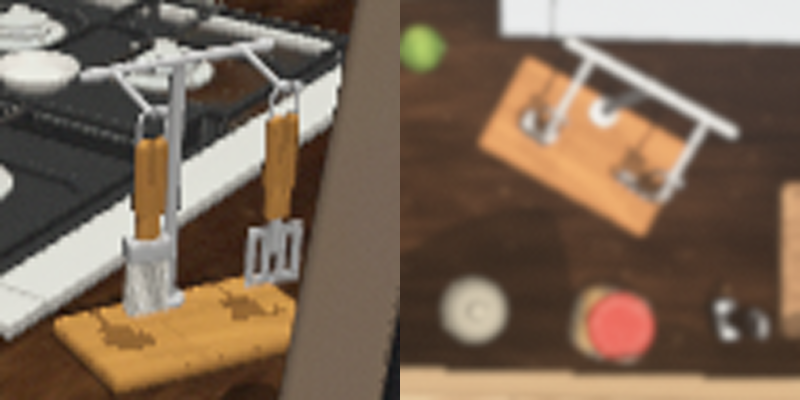

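Left hook: white bristles and metal ferrule, so that is the brush, at about (539,-286). The right hook holds the slotted turner. The black thing at (363,-469) stays alone. Next is a planning helper that turns targets into row numbers.

```bash
cat >> h.py <<'E'
def down(yaw,tilt=0,):  # tool pointing down, x heading yaw(deg), tilted fwd (deg) so z leans to heading
    return R.from_euler("z",yaw,degrees=True)*R.from_euler("x",180,degrees=True)*R.from_euler("y",tilt,degrees=True)
def cur():
    s=env.state(); return np.array(s["eef_pos"]),R.from_euler("xyz",s["tcp_rot"]),s
def plan(p1,r1,n,jaw,p0=None,r0=None):
    if p0 is None: p0,r0,_=cur()
    rv=(r0.inv()*r1).as_rotvec(); dp=(np.array(p1)-p0)/n
    print("per row mm %.1f deg %.1f"%(np.linalg.norm(dp),np.degrees(np.linalg.norm(rv))/n))
    for i in range(n):
        t=(r0*R.from_rotvec(rv*i/n)).inv().apply(dp)/250
        print([*map(float,np.r_[t,rv/n/np.pi].round(3)),jaw],end=", ")
    print()
    return np.array(p1),r1
E
python3 - <<'E'
from h import *
plan([330,-330,330],down(-29.7),10,1)
E
```

```text
per row mm 29.7 deg 5.0
[0.078, -0.081, -0.039, 0.0, -0.0, 0.028, 1], [0.071, -0.087, -0.039, 0.0, -0.0, 0.028, 1], [0.063, -0.093, -0.039, 0.0, -0.0, 0.028, 1], [0.055, -0.098, -0.039, 0.0, -0.0, 0.028, 1], [0.046, -0.103, -0.039, 0.0, -0.0, 0.028, 1], [0.037, -0.106, -0.039, 0.0, -0.0, 0.028, 1], [0.028, -0.109, -0.039, 0.0, -0.0, 0.028, 1], [0.018, -0.111, -0.039, 0.0, -0.0, 0.028, 1], [0.008, -0.112, -0.039, 0.0, -0.0, 0.028, 1], [-0.001, -0.112, -0.039, 0.0, -0.0, 0.028, 1],
```

Call:
{"name": "drive_tool", "arguments": {
  "rows": [
    [[0.078,-0.081,-0.039,0,0,0.028,1],[0.071,-0.087,-0.039,0,0,0.028,1],[0.063,-0.093,-0.039,0,0,0.028,1],[0.055,-0.098,-0.039,0,0,0.028,1],[0.046,-0.103,-0.039,0,0,0.028,1]]
  ]
}}

```text
t: 2.22
eef_pos: [273.0, -457.5, 282.8]
tcp_rot: [3.141, -0.0, -0.091]
ft_force: [0.1, -0.1, -0.4]
opening: 0.997
grip_force: 0.0
```

```bash
cat >> h.py <<'E'
def log():
    p,r,s=cur(); open("fk.csv","a").write(",".join(map(str,[*s["joints"],*p,*s["tcp_rot"]]))+"\n"); print(s["t"],p.round(1),np.degrees(s["tcp_rot"]).round(1),s["joints"].round(3),s["ft_force"].round(1),s["opening"],s["grip_force"])
E
python3 -c "from h import *;log()"
```

```text
2.225 [ 273.  -457.5  282.8] [180.   -0.   -5.2] [-1.157  0.31   1.718 -0.     1.114  0.505] [ 0.1 -0.1 -0.4] 0.9973653462019451 0.0
```

Call:
{"name": "drive_tool", "arguments": {
  "rows": [
    [[0.037,-0.106,-0.039,0,0,0.028,1],[0.028,-0.109,-0.039,0,0,0.028,1],[0.018,-0.111,-0.039,0,0,0.028,1],[0.008,-0.112,-0.039,0,0,0.028,1],[-0.001,-0.112,-0.039,0,0,0.028,1]]
  ]
}}

```text
t: 2.85
eef_pos: [331.0, -329.6, 331.6]
tcp_rot: [3.141, -0.0, -0.531]
ft_force: [-0.3, -0.2, -0.2]
opening: 1.002
grip_force: 0.0
```

```bash
python3 -c "from h import *;log()"
```

```text
2.85 [ 331.  -329.6  331.6] [180.   -0.  -30.4] [-0.925  0.164  1.783  0.     1.194  1.177] [-0.3 -0.2 -0.2] 1.0023852120905308 0.0
```

Call:
{"name": "drive_tool", "arguments": {
  "rows": [
    [[0,0,0,0,0.05,0,1],[0,0,0,0,0.05,0,1],[0,0,0,0,0.05,0,1],[0,0,0,0,0.02,0,1],[0,0,0,0,0,0,1]]
  ]
}}

```text
t: 3.48
eef_pos: [330.1, -330.2, 331.2]
tcp_rot: [-3.142, -0.534, -0.529]
ft_force: [-0.8, -0.3, 0.8]
opening: 0.998
grip_force: 0.0
```

```bash
python3 -c "from h import *;log()"
```

```text
3.475 [ 330.1 -330.2  331.2] [-180.   -30.6  -30.3] [-1.073 -0.004  2.074  0.449  0.653  0.725] [-0.8 -0.3  0.8] 0.9978701425613191 0.0
```

```bash
cat >> h.py <<'E'
from scipy.optimize import least_squares
S0=[-1.32457573,.491569107,1.55944758,0,1.09168259,-.105607828,215.33785561,-586.49948675,233.05644513,-3.14048796,-7.66636192e-05,.351849307]
def ry(a): return R.from_euler("y",a)
def fk(q,k):
    a1,h,L2,a3,L4,d,e=k
    B=R.from_euler("z",q[0]); f=ry(q[1]+q[2]); u=ry(q[1]).apply([0,0,L2])
    w=f*R.from_euler("z",q[3])*ry(q[4])
    p=np.array([a1,e,h])+u+f.apply([a3,0,L4])+w.apply([0,0,d])
    return B.apply(p), B*w*R.from_euler("z",q[5]+np.pi/2)
def fit():
    D=np.vstack([[S0],np.loadtxt("fk.csv",delimiter=",",ndmin=2)])
    f=lambda k:np.concatenate([fk(r[:6],k)[0]-r[6:9] for r in D]+[1e-3*(np.array(k)-[0,400,450,0,450,200,66])])
    s=least_squares(f,[0,400,450,0,450,200,66]); return s.x,D
LO=np.array([-3.1,-.84,.05,-1.13,.06,-2.69]);HI=np.array([3.1,2.19,2.79,4.28,2.93,2.69])
def ik(p,r,k,q0):
    def f(q):
        a,b=fk(q,k); return np.r_[(a-p)/10,(b.inv()*r).as_rotvec()*10]
    s=least_squares(f,np.clip(q0,LO+.01,HI-.01),bounds=(LO,HI)); return s.x,np.abs(s.fun).max()
E
python3 - <<'E'
from h import *
k,D=fit(); print(k.round(1))
for r in D:
    p,b=fk(r[:6],k); print((p-r[6:9]).round(1),np.degrees((b.inv()*R.from_euler("xyz",r[9:12])).magnitude()).round(2))
q0=D[-1][:6]
for n,p,y in(("brush",[539,-286,170],-29.7),("pre",[435,-226,220],-29.7),("out",[495,-261,220],-29.7),("pot",[432,-80,150],-29.7),("pot",[432,-80,128],-60),("pot",[432,-80,128],-90),("pot",[432,-80,128],0),("pot",[432,-80,128],30)):
  for t in(30,40,50):
    q,e=ik(np.array(p),down(y,t),k,q0); print(n,y,t,q.round(2),e.round(3))
hz=np.array([706,196,68])
for t0 in(30,40):
  q=q0
  for a in(0,25,50):
    A=np.radians(a); p=hz+[-268*np.cos(A)+16*np.sin(A),0,268*np.sin(A)+16*np.cos(A)]
    q,e=ik(p,down(0,t0-a),k,q);print("lid",t0,a,p.round(),q.round(2),e.round(3))
E
```

```text
[ -0.  196.8 586.8  43.1 411.  252.9  65.9]
[ 0.  0. -0.] 0.0
[-0. -0. -0.] 0.0
[-0. -0.  0.] 0.0
[-0. -0.  0.] 0.0
brush -29.7 30 [-0.62  0.43  2.    0.26  0.19  1.23] 0.0
brush -29.7 40 [-0.62  0.44  2.11  2.55  0.12 -1.06] 0.0
brush -29.7 50 [-0.63  0.47  2.21  2.92  0.42 -1.44] 0.0
pre -29.7 30 [-0.65  0.2   2.21  0.29  0.23  1.17] 0.0
pre -29.7 40 [-0.66  0.2   2.32  2.2   0.11 -0.74] 0.0
pre -29.7 50 [-0.68  0.24  2.42  2.83  0.4  -1.38] 0.0
out -29.7 30 [-0.63  0.29  2.06  0.2   0.27  1.28] 0.0
out -29.7 40 [-0.64  0.29  2.17  1.72  0.08 -0.24] 0.0
out -29.7 50 [-0.65  0.31  2.28  2.83  0.33 -1.36] 0.0
pot -29.7 30 [-0.29  0.29  2.35 -0.92  0.09  2.69] 0.697
pot -29.7 40 [-0.31  0.28  2.36 -0.95  0.06  2.69] 2.281
pot -29.7 50 [-0.19  0.45  2.58  3.5   0.77 -1.62] 0.0
pot -60 30 [-0.26  0.35  2.26 -0.45  0.29  2.69] 2.394
pot -60 40 [-0.28  0.34  2.29 -0.5   0.22  2.69] 3.846
pot -60 50 [-0.3   0.33  2.31 -0.54  0.16  2.69] 5.34
pot -90 30 [-0.33  0.35  2.22 -0.07  0.38  2.69] 4.214
pot -90 40 [-0.33  0.35  2.24 -0.12  0.32  2.69] 5.605
pot -90 50 [-0.33  0.34  2.27 -0.16  0.27  2.69] 7.033
pot 0 30 [-0.47  0.36  2.43  2.03  0.25 -0.89] 0.0
pot 0 40 [-0.53  0.42  2.53  2.46  0.54 -1.38] 0.0
pot 0 50 [-0.59  0.54  2.64  2.57  0.91 -1.6 ] 0.0
pot 30 30 [-0.61  0.39  2.34  1.24  0.5  -0.7 ] 0.0
pot 30 40 [-0.7   0.44  2.41  1.55  0.65 -1.11] 0.0
pot 30 50 [-0.8   0.53  2.47  1.7   0.85 -1.39] 0.0
lid 30 0 [438. 196.  84.] [ 0.31  0.48  2.26 -0.84  0.08  2.69] 1.686
lid 30 25 [470. 196. 196.] [ 0.28  0.35  1.93 -0.03  0.78  1.87] 0.0
lid 30 50 [546. 196. 284.] [0.2  0.52 1.42 0.07 1.55 1.76] 0.0
lid 40 0 [438. 196.  84.] [ 0.42  0.57  2.43  3.65  0.57 -1.68] 0.0
lid 40 25 [470. 196. 196.] [ 0.29  0.28  2.27  4.28  0.06 -2.45] 3.461
lid 40 50 [546. 196. 284.] [ 0.25  0.24  2.13  4.28  0.06 -2.46] 9.591
```

```bash
cat >> h.py <<'E'
def sim(wps,q0=None,p0=None,r0=None):
    k,D=fit(); p,r,s=cur(); q=np.array(s["joints"]) if q0 is None else q0
    if p0 is not None: p,r=p0,r0
    V=np.array([2.22,2.22,2.79,3.14,3.14,3.14])*.7/8
    for p1,r1,n in wps:
        rv=(r.inv()*r1).as_rotvec(); m=0
        for i in range(1,n+1):
            qn,e=ik(p+(np.array(p1)-p)*i/n,r*R.from_rotvec(rv*i/n),k,q); m=max(m,(np.abs(qn-q)/V).max(),99*(e>.02)); q=qn
        print("->",np.array(p1).round(),q.round(2),"load %.2f"%m); p,r=np.array(p1),r1
    return q
E
python3 - <<'E'
from h import *
g=np.array([539,-286,165.]); T=down(-29.7,28); z=T.apply([0,0,1]); b=np.array([-.868,.496,0])
pp=np.array([432,-80,0])
P=down(30,30)
for P in(down(0,25),down(20,25),down(30,30)):
  q=sim([(g-110*z,T,8),(g,T,8),(g+[0,0,14],T,4),(g+[0,0,14]+50*b,T,5),(g+[0,0,90]+60*b,T,6),(pp+[0,0,230],P,12),(pp+[0,0,126],P,8)])
  print()
L0=down(180,-20);hz=np.array([706,196,68])
def lid(a,t0):
    A=np.radians(a);return hz+[-268*np.cos(A)+16*np.sin(A),0,268*np.sin(A)+16*np.cos(A)],down(180,a-t0)
for t0 in(15,20):
  l0,r0=lid(0,t0)
  sim([(pp+[-40,0,230],P,5),(l0+[-60,0,130],r0,15),(l0,r0,8)]+[(*lid(a,t0),5) for a in range(10,51,10)],q,pp+[0,0,126],P)
plan(g-110*z,T,8,1)
E
```

```text
-> [ 494. -260.  262.] [-0.63  0.23  1.99  0.12  0.44  1.37] load 0.34
-> [ 539. -286.  165.] [-0.61  0.44  1.99  0.2   0.23  1.29] load 0.14
-> [ 539. -286.  179.] [-0.61  0.42  1.97  0.17  0.27  1.32] load 0.03
-> [ 496. -261.  179.] [-0.63  0.36  2.09  0.24  0.21  1.24] load 0.09
-> [ 487. -256.  255.] [-0.63  0.23  2.02  0.13  0.41  1.36] load 0.12
-> [432 -80 230] [-0.44  0.12  2.24  0.45  0.43  0.75] load 0.23
-> [432 -80 126] [-0.44  0.35  2.37  1.46  0.18 -0.29] load 0.91

-> [ 494. -260.  262.] [-0.63  0.23  1.99  0.12  0.44  1.37] load 0.34
-> [ 539. -286.  165.] [-0.61  0.44  1.99  0.2   0.23  1.29] load 0.14
-> [ 539. -286.  179.] [-0.61  0.42  1.97  0.17  0.27  1.32] load 0.03
-> [ 496. -261.  179.] [-0.63  0.36  2.09  0.24  0.21  1.24] load 0.09
-> [ 487. -256.  255.] [-0.63  0.23  2.02  0.13  0.41  1.36] load 0.12
-> [432 -80 230] [-0.53  0.14  2.21  0.62  0.6   0.21] load 0.48
-> [432 -80 126] [-0.53  0.36  2.34  1.16  0.36 -0.39] load 0.41

-> [ 494. -260.  262.] [-0.63  0.23  1.99  0.12  0.44  1.37] load 0.34
-> [ 539. -286.  165.] [-0.61  0.44  1.99  0.2   0.23  1.
[... 1129 characters left out ...]
.41  2.1  -0.12  0.47 -1.17] load 1.51
-> [460. 196. 175.] [ 0.27  0.39  1.93  0.    0.82 -1.3 ] load 0.26
-> [482. 196. 216.] [ 0.24  0.42  1.74  0.05  1.14 -1.35] load 0.24
-> [511. 196. 253.] [ 0.21  0.49  1.54  0.07  1.45 -1.38] load 0.22
-> [546. 196. 284.] [ 0.19  0.59  1.33  0.1   1.73 -1.39] load 0.21
per row mm 23.9 deg 0.3
[0.028, -0.072, 0.057, 0.0, -0.002, -0.0, 1], [0.029, -0.071, 0.057, 0.0, -0.002, -0.0, 1], [0.029, -0.071, 0.057, 0.0, -0.002, -0.0, 1], [0.029, -0.071, 0.056, 0.0, -0.002, -0.0, 1], [0.03, -0.071, 0.056, 0.0, -0.002, -0.0, 1], [0.03, -0.071, 0.056, 0.0, -0.002, -0.0, 1], [0.031, -0.071, 0.056, 0.0, -0.002, -0.0, 1], [0.031, -0.071, 0.056, 0.0, -0.002, -0.0, 1],
```

Call:
{"name": "drive_tool", "arguments": {
  "rows": [
    [[0.057,-0.143,0.114,0,-0.004,0,1],[0.058,-0.142,0.113,0,-0.004,0,1],[0.06,-0.142,0.112,0,-0.004,0,1],[0.062,-0.142,0.112,0,-0.004,0,1],[0,0,0,0,0,0,1]]
  ]
}}

```text
t: 4.1
eef_pos: [497.2, -260.3, 260.7]
tcp_rot: [3.141, -0.481, -0.524]
ft_force: [0.5, -0.2, -0.4]
opening: 1.002
grip_force: 0.0
```

Run:
```python
from h import *
log()
w=env.read_camera("wrist"); s=env.read_camera("scene"); t=env.read_camera("top")
cv2.imwrite("pics/d.png",w["color"])
for p in(w,s,t):
    for n in "brush brush_grip brush_loop stand turner".split(): find(p,n,k=2)
```

```text
4.1 [ 497.2 -260.3  260.7] [180.  -27.5 -30. ] [-0.62   0.237  1.981  0.101  0.447  1.394] [ 0.5 -0.2 -0.4] 1.0023071888432602 0.0
brush place 0.81 [ 534. -285.   49.] [320. 222.] {}
brush_grip place 0.84 [ 540. -291.  170.] [324. 191.] {}
brush_loop place 0.88 [ 539. -289.  208.] [322. 181.] {}
stand place 0.83 [ 530. -345.   -1.] [364. 205.] {}
stand place 0.3 [587. -70.   3.] [136. 279.] {}
turner place 0.68 [ 485. -383.   48.] [421. 216.] {}
brush place 0.83 [ 540. -289.   51.] [368. 202.] {}
brush_grip place 0.82 [ 537. -285.  169.] [370. 168.] {}
brush_loop place 0.75 [ 538. -281.  210.] [370. 156.] {}
stand place 0.87 [ 529. -347.    6.] [380. 209.] {}
brush place 0.72 [587. -73.  -1.] [317. 182.] {}
brush place 0.6 [704. 198.  67.] [241. 145.] {}
brush_grip place 0.51 [ 530. -285.  166.] [381. 194.] {}
brush_grip place 0.43 [ 360. -478.  119.] [437. 249.] {}
brush_loop place 0.64 [ 357. -474.  161.] [439. 250.] {}
brush_loop place 0.58 [ 536. -286.  208.] [383. 191.] {}
stand place 0.87 [ 534. -341.    3.] [389. 198.] {}
stand place 0.58 [ 531. -285.  165.] [381. 194.] {}
```

View pics/d.png

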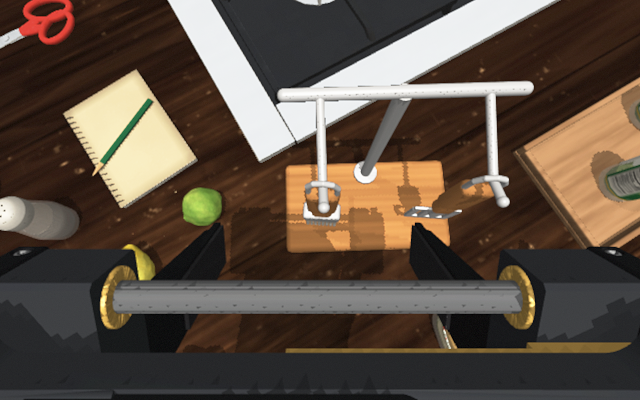

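The wrist view shows the brush loop on the left hook at (322,190), centred between the fingers. The turner hangs on the right hook at (490,185). Moving in to the grip.

Run:
```python
from h import *
T=down(-29.7,28); plan([539.5,-286.5,165],T,4,1)
p=np.array([539.5,-286.5,165]);b=np.array([-.868,.496,0])
print("lift");plan(p+[0,0,14],T,3,.1,p,T);p=p+[0,0,14]
print("out");plan(p+60*b,T,3,.1,p,T)
```

```text
per row mm 27.5 deg 0.2
[0.0, -0.001, 0.11, 0.0, 0.0, -0.001, 1], [-0.0, -0.001, 0.11, 0.0, 0.0, -0.001, 1], [-0.0, -0.001, 0.11, 0.0, 0.0, -0.001, 1], [-0.0, -0.001, 0.11, 0.0, 0.0, -0.001, 1], 
lift
per row mm 4.7 deg 0.0
[0.009, 0.0, -0.016, 0.0, 0.0, 0.0, 0.1], [0.009, 0.0, -0.016, 0.0, 0.0, 0.0, 0.1], [0.009, 0.0, -0.016, 0.0, 0.0, 0.0, 0.1], 
out
per row mm 20.0 deg 0.0
[-0.071, -0.0, -0.038, 0.0, 0.0, 0.0, 0.1], [-0.071, -0.0, -0.038, 0.0, 0.0, 0.0, 0.1], [-0.071, -0.0, -0.038, 0.0, 0.0, 0.0, 0.1],
```

Call:
{"name": "drive_tool", "arguments": {
  "rows": [
    [[0,-0.001,0.11,0,0,-0.001,1],[0,-0.001,0.11,0,0,-0.001,1],[0,-0.001,0.11,0,0,-0.001,1],[0,-0.001,0.11,0,0,-0.001,1],[0,0,0,0,0,0,1]]
  ]
}}

```text
t: 5.62
eef_pos: [539.4, -286.3, 163.1]
tcp_rot: [3.135, -0.481, -0.514]
ft_force: [0.1, -1.0, -0.0]
opening: 1.001
grip_force: 0.0
```

Call:
{"name": "drive_tool", "arguments": {
  "rows": [
    [[0,0,0,0,0,0,0],[0,0,0,0,0,0,0],[0,0,0,0,0,0,0],[0,0,0,0,0,0,0],[0,0,0,0,0,0,0]]
  ]
}}

```text
t: 6.25
eef_pos: [539.6, -286.5, 165.0]
tcp_rot: [3.135, -0.484, -0.514]
ft_force: [0.8, -0.2, -0.2]
opening: 0.535
grip_force: 0.0
```

Call:
{"name": "drive_tool", "arguments": {
  "rows": [
    [[0,0,0,0,0,0,0],[0,0,0,0,0,0,0],[0,0,0,0,0,0,0],[0,0,0,0,0,0,0],[0,0,0,0,0,0,0]]
  ]
}}

```text
t: 6.88
eef_pos: [539.7, -286.6, 164.9]
tcp_rot: [3.135, -0.484, -0.514]
ft_force: [0.3, -1.2, 0.8]
opening: 0.259
grip_force: 29.9
```

Run:
```python
from h import *
log(); w=env.read_camera("scene")
for n in "brush brush_grip brush_loop turner".split(): find(w,n,k=1)
```

```text
6.875 [ 539.7 -286.6  164.9] [179.6 -27.7 -29.4] [-0.613  0.443  1.982  0.168  0.237  1.32 ] [ 0.3 -1.2  0.8] 0.25915433165247803 29.902766346931458
brush place 0.59 [ 535. -283.   50.] [369. 204.] {}
brush_grip place 0.9 [ 536. -284.  166.] [370. 170.] {}
turner place 0.43 [589. 191.  -1.] [246. 289.] {}
```

Call:
{"name": "drive_tool", "arguments": {
  "rows": [
    [[0.009,0,-0.016,0,0,0,0],[0.009,0,-0.016,0,0,0,0],[0.009,0,-0.016,0,0,0,0],[0,0,0,0,0,0,0]]
  ]
}}

```text
t: 7.62
eef_pos: [540.1, -286.7, 179.1]
tcp_rot: [3.135, -0.485, -0.514]
ft_force: [0.4, 0.9, -0.1]
opening: 0.26
grip_force: 29.9
```

Call:
{"name": "drive_tool", "arguments": {
  "rows": [
    [[-0.035,0,-0.019,0,0,0,0],[-0.071,0,-0.038,0,0,0,0],[-0.071,0,-0.038,0,0,0,0],[-0.035,0,-0.019,0,0,0,0],[0,0,0,0,0,0,0]]
  ]
}}

```text
t: 8.25
eef_pos: [487.3, -256.8, 179.3]
tcp_rot: [3.135, -0.484, -0.514]
ft_force: [-0.5, 0.5, -0.5]
opening: 0.259
grip_force: 29.9
```

Run:
```python
from h import *
log(); w=env.read_camera("scene");t=env.read_camera("top")
for p in(w,t):
  for n in "brush brush_grip brush_loop turner pot".split(): find(p,n,k=1)
pp=np.array([432,-80,0]);P=down(30,30)
p,r,s=cur(); up=p+[0,0,50]; sim([(up,r,3),(pp+[0,0,225],P,12),(pp+[0,0,125],P,6)])
plan(up,r,2,0); plan(pp+[0,0,225],P,10,0,up,r)
```

```text
8.25 [ 487.3 -256.8  179.3] [179.6 -27.7 -29.4] [-0.626  0.349  2.105  0.219  0.211  1.257] [-0.5  0.5 -0.5] 0.25947476284626064 29.903171360492706
brush place 0.56 [ 484. -256.   62.] [378. 209.] {}
brush_grip place 0.54 [ 486. -254.  184.] [379. 172.] {}
brush_loop place 0.45 [434. -82.   1.] [360. 258.] {}
turner place 0.19 [389.  19.   0.] [352. 284.] {}
pot place 0.79 [433. -87.   0.] [361. 258.] {}
brush place 0.66 [ 360. -474.   -1.] [425. 247.] {}
brush_grip place 0.54 [ 360. -474.  116.] [435. 248.] {}
brush_loop place 0.62 [ 360. -474.  162.] [439. 249.] {}
turner place 0.47 [ 482. -382.   49.] [403. 212.] {}
pot place 0.98 [431. -77.   0.] [317. 224.] {}
-> [ 488. -257.  229.] [-0.63  0.27  2.05  0.13  0.35  1.35] load 0.17
-> [432 -80 225] [-0.61  0.17  2.23  0.81  0.67 -0.19] load 0.73
-> [432 -80 125] [-0.61  0.39  2.34  1.26  0.49 -0.72] load 0.41
per row mm 25.0 deg 0.0
[0.047, 0.001, -0.089, 0.0, 0.0, 0.0, 0], [0.047, 0.001, -0.089, 0.0, 0.0, 0.0, 0], 
per row mm 18.5 deg 6.0
[-0.049, -0.051, -0.024, 0.016, 0.001, -0.029, 0], [-0.044, -0.056, -0.022, 0.016, 0.001, -0.029, 0], [-0.038, -0.061, -0.019, 0.016, 0.001, -0.029, 0], [-0.033, -0.065, -0.016, 0.016, 0.001, -0.029, 0], [-0.027, -0.068, -0.012, 0.016, 0.001, -0.029, 0], [-0.02, -0.071, -0.009, 0.016, 0.001, -0.029, 0], [-0.014, -0.073, -0.005, 0.016, 0.001, -0.029, 0], [-0.007, -0.074, -0.002, 0.016, 0.001, -0.029, 0], [-0.0, -0.074, 0.002, 0.016, 0.001, -0.029, 0], [0.006, -0.074, 0.006, 0.016, 0.001, -0.029, 0],
```

Run:
```python
from h import *
p,r,s=cur(); P=R.from_euler("z",59.4,degrees=True)*r; up=p+[0,0,50]
sim([(up,r,3),([432,-81,225],P,12),([432,-81,125],P,6)])
plan([432,-81,225],P,10,0,up,r)
```

```text
-> [ 488. -257.  229.] [-0.63  0.27  2.05  0.13  0.35  1.35] load 0.17
-> [432 -81 225] [-0.58  0.17  2.21  0.73  0.66 -0.1 ] load 0.69
-> [432 -81 125] [-0.58  0.38  2.33  1.18  0.46 -0.62] load 0.41
per row mm 18.5 deg 5.9
[-0.049, -0.05, -0.024, 0.015, 0.0, -0.029, 0], [-0.044, -0.056, -0.021, 0.015, 0.0, -0.029, 0], [-0.038, -0.06, -0.019, 0.015, 0.0, -0.029, 0], [-0.033, -0.064, -0.016, 0.015, 0.0, -0.029, 0], [-0.027, -0.068, -0.013, 0.015, 0.0, -0.029, 0], [-0.02, -0.07, -0.009, 0.015, 0.0, -0.029, 0], [-0.014, -0.072, -0.006, 0.015, 0.0, -0.029, 0], [-0.007, -0.073, -0.002, 0.015, 0.0, -0.029, 0], [-0.0, -0.074, 0.001, 0.015, 0.0, -0.029, 0], [0.007, -0.073, 0.005, 0.015, 0.0, -0.029, 0],
```

Call:
{"name": "drive_tool", "arguments": {
  "rows": [
    [[0.047,0.001,-0.089,0,0,0,0],[0.047,0.001,-0.089,0,0,0,0]]
  ]
}}

```text
t: 9.1
eef_pos: [487.5, -257.1, 229.9]
tcp_rot: [3.135, -0.483, -0.514]
ft_force: [0.3, -0.7, -0.7]
opening: 0.261
grip_force: 29.9
```

Call:
{"name": "drive_tool", "arguments": {
  "rows": [
    [[-0.049,-0.05,-0.024,0.015,0,-0.029,0],[-0.044,-0.056,-0.021,0.015,0,-0.029,0],[-0.038,-0.06,-0.019,0.015,0,-0.029,0],[-0.033,-0.064,-0.016,0.015,0,-0.029,0],[-0.027,-0.068,-0.013,0.015,0,-0.029,0]]
  ]
}}

```text
t: 9.72
eef_pos: [459.4, -168.5, 227.5]
tcp_rot: [3.132, -0.48, 0.004]
ft_force: [-0.1, 0.2, -0.3]
opening: 0.263
grip_force: 29.9
```

Call:
{"name": "drive_tool", "arguments": {
  "rows": [
    [[-0.02,-0.07,-0.009,0.015,0,-0.029,0],[-0.014,-0.072,-0.006,0.015,0,-0.029,0],[-0.007,-0.073,-0.002,0.015,0,-0.029,0],[0,-0.074,0.001,0.015,0,-0.029,0],[0.007,-0.073,0.005,0.015,0,-0.029,0]]
  ]
}}

```text
t: 10.35
eef_pos: [432.4, -80.7, 225.2]
tcp_rot: [3.132, -0.476, 0.517]
ft_force: [0.8, 0.7, -0.1]
opening: 0.264
grip_force: 29.9
```

Run:
```python
from h import *
log(); ps=[env.read_camera(n) for n in("scene","top","wrist")]
for p in ps:
  for n in "brush brush_grip brush_loop pot handle_grip".split(): find(p,n,k=1)
a,b,w=[p["color"] for p in ps]
A=cv2.resize(a[190:290,310:410],(400,400));B=cv2.resize(b[185:265,275:355],(400,400))
cv2.imwrite("pics/e.png",np.hstack([A,B])); cv2.imwrite("pics/f.png",w)
```

```text
10.35 [432.4 -80.7 225.2] [179.4 -27.3  29.6] [-0.575  0.165  2.208  0.719  0.657 -0.074] [ 0.8  0.7 -0.1] 0.26353895230643243 29.903795421123505
brush place 0.6 [428. -86. 111.] [364. 224.] {}
brush_grip place 0.7 [431. -82. 232.] [364. 182.] {}
brush_loop place 0.51 [589. -75.   3.] [313. 240.] {}
pot place 0.61 [431. -82.  -1.] [360. 260.] {}
handle_grip place 0.9 [438. 187.  86.] [292. 284.] {}
brush place 0.51 [425. -84. 111.] [318. 226.] {}
brush_grip place 0.56 [425. -79. 229.] [315. 225.] {}
brush_loop place 0.69 [425. -85. 108.] [318. 226.] {}
pot place 0.58 [430. -78.  -1.] [317. 225.] {}
handle_grip place 0.83 [431. 187.  81.] [240. 222.] {}
brush place 0.95 [426. -83. 109.] [315. 271.] {}
brush_grip place 0.55 [432. -85. 226.] [326. 264.] {}
brush_loop place 0.86 [432. -84. 269.] [326. 262.] {}
pot place 0.96 [436. -77.   6.] [314. 258.] {}
handle_grip place 0.83 [431. 188.  87.] [ 59. 117.] {}
```

View pics/e.png

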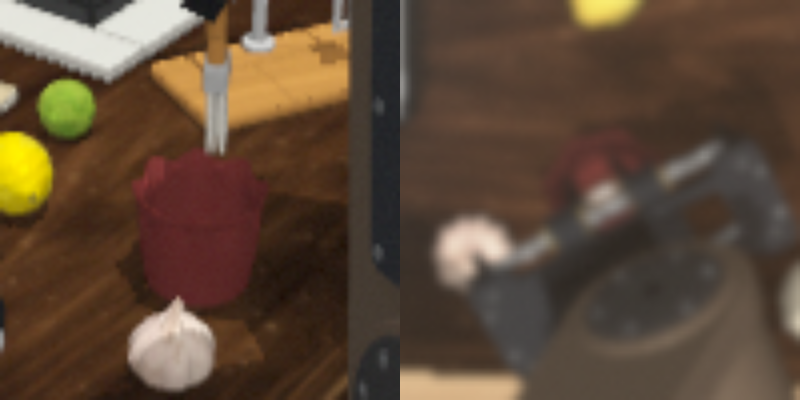

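View pics/f.png

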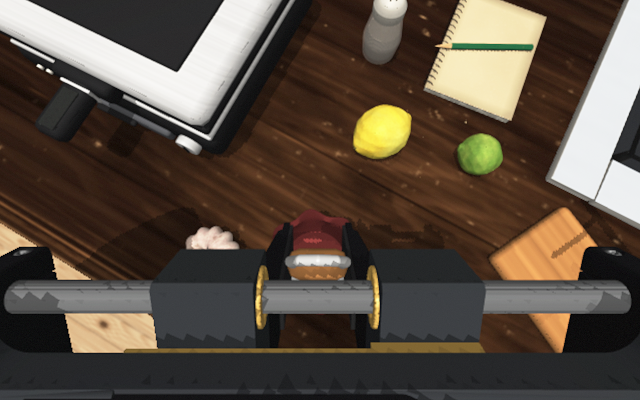

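The pot's rim sits under the brush. The networks put the tips about 5 mm short of the pot axis, so I'll shift by (+5,+4) and descend.

Run:
```python
from h import *
p,r,s=cur(); P=down(29.6,27.7)
plan([437,-77,205],P,2,0); plan([437,-77,128],P,5,0,np.array([437,-77,205]),P)
sim([([437,-77,205],P,2),([437,-77,128],P,5)])
```

```text
per row mm 10.5 deg 0.4
[-0.008, -0.003, 0.041, 0.002, 0.001, -0.0, 0], [-0.008, -0.003, 0.041, 0.002, 0.001, -0.0, 0], 
per row mm 15.4 deg 0.0
[-0.029, -0.0, 0.055, 0.0, 0.0, 0.0, 0], [-0.029, -0.0, 0.055, 0.0, 0.0, 0.0, 0], [-0.029, -0.0, 0.055, 0.0, 0.0, 0.0, 0], [-0.029, -0.0, 0.055, 0.0, 0.0, 0.0, 0], [-0.029, -0.0, 0.055, 0.0, 0.0, 0.0, 0], 
-> [437 -77 205] [-0.57  0.21  2.23  0.79  0.62 -0.15] load 0.15
-> [437 -77 128] [-0.57  0.38  2.32  1.15  0.47 -0.57] load 0.37
```

Call:
{"name": "drive_tool", "arguments": {
  "rows": [
    [[-0.008,-0.003,0.041,0.002,0.001,0,0],[-0.008,-0.003,0.041,0.002,0.001,0,0],[-0.029,0,0.055,0,0,0,0],[0,0,0,0,0,0,0]]
  ]
}}

```text
t: 11.75
eef_pos: [436.6, -76.8, 188.3]
tcp_rot: [-3.136, -0.481, 0.512]
ft_force: [-0.8, -0.0, 0.3]
opening: 0.261
grip_force: 29.9
```

Call:
{"name": "drive_tool", "arguments": {
  "rows": [
    [[-0.029,0,0.055,0,0,0,0],[-0.029,0,0.055,0,0,0,0],[-0.029,0,0.055,0,0,0,0],[-0.029,0,0.055,0,0,0,0],[0,0,0,0,0,0,0]]
  ]
}}

```text
t: 12.38
eef_pos: [436.6, -76.9, 126.9]
tcp_rot: [-3.137, -0.481, 0.513]
ft_force: [0.1, -0.4, -0.8]
opening: 0.259
grip_force: 29.9
```

Run:
```python
from h import *
log(); ps=[env.read_camera(n) for n in("scene","wrist")]
for p in ps:
  for n in "brush_grip brush_loop brush pot".split(): find(p,n,k=1)
a,b=[p["color"] for p in ps]
A=cv2.resize(a[170:270,310:410],(400,400));B=cv2.resize(b[200:300,265:365],(400,400))
cv2.imwrite("pics/g.png",np.hstack([A,B]))
```

```text
12.375 [436.6 -76.9 126.9] [-179.7  -27.6   29.4] [-0.567  0.382  2.318  1.148  0.467 -0.563] [ 0.1 -0.4 -0.8] 0.2587904088396822 29.903029203414917
brush_grip place 0.5 [434. -77. 132.] [360. 218.] {}
brush_loop place 0.21 [431. -82.   2.] [360. 259.] {}
brush place 0.67 [433. -80.  12.] [360. 256.] {}
pot place 0.85 [433. -83.   0.] [360. 259.] {}
brush_grip place 0.79 [433. -82. 132.] [323. 271.] {}
brush_loop place 0.67 [438. -77. 172.] [318. 253.] {}
brush place 0.83 [428. -77.  11.] [312. 273.] {}
```

View pics/g.png

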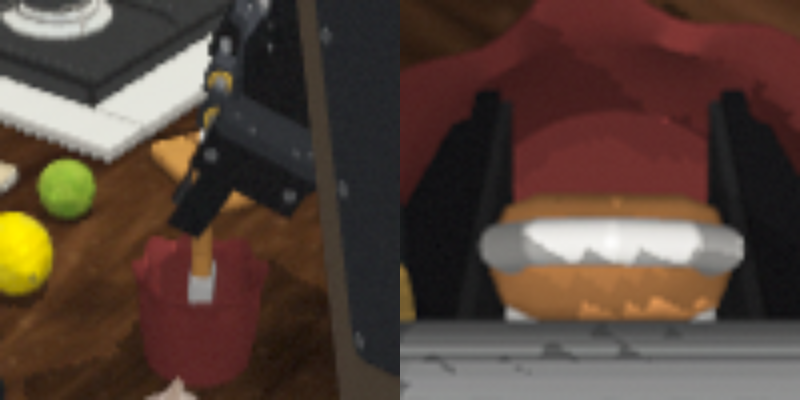

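The brush is inside the pot, upright, with its tips about 3 mm above the floor. I'll lower that last bit and release.

Call:
{"name": "drive_tool", "arguments": {
  "rows": [
    [[-0.003,0,0.006,0,0,0,0],[-0.002,0,0.003,0,0,0,0],[0,0,0,0,0,0,0]]
  ]
}}

```text
t: 13.25
eef_pos: [436.6, -77.1, 124.7]
tcp_rot: [-3.138, -0.482, 0.513]
ft_force: [-0.3, -0.1, -0.7]
opening: 0.261
grip_force: 29.9
```

Call:
{"name": "drive_tool", "arguments": {
  "rows": [
    [[0,0,0,0,0,0,0.35],[0,0,0,0,0,0,0.45],[0,0,0,0,0,0,0.6],[0,0,0,0,0,0,0.7],[0,0,0,0,0,0,0.7]]
  ]
}}

```text
t: 13.88
eef_pos: [436.7, -77.1, 124.8]
tcp_rot: [-3.139, -0.482, 0.514]
ft_force: [-0.8, 0.1, -0.4]
opening: 0.68
grip_force: 0.0
```

Run:
```python
from h import *
log(); ps=[env.read_camera(n) for n in("scene","wrist")]
for p in ps:
  for n in "brush_grip brush_loop brush pot".split(): find(p,n,k=1)
p,r,s=cur(); print(plan(p-r.apply([0,0,120]),r,4,.7)[0])
```

```text
13.875 [436.7 -77.1 124.8] [-179.8  -27.6   29.4] [-0.567  0.388  2.321  1.165  0.463 -0.583] [-0.8  0.1 -0.4] 0.679959221300408 0.0
pot place 0.73 [433. -84.   1.] [360. 258.] {}
brush_loop place 0.88 [428. -84. 167.] [321. 288.] {}
brush place 0.6 [431. -77.   6.] [314. 269.] {}
pot place 0.92 [439. -77.   1.] [319. 260.] {}
per row mm 30.0 deg 0.0
[0.0, 0.0, -0.12, 0.0, 0.0, 0.0, 0.7], [0.0, 0.0, -0.12, 0.0, 0.0, 0.0, 0.7], [0.0, 0.0, -0.12, 0.0, 0.0, 0.0, 0.7], [0.0, 0.0, -0.12, 0.0, 0.0, 0.0, 0.7], 
[ 388.38717833 -104.70856661  231.10482971]
```

Call:
{"name": "drive_tool", "arguments": {
  "rows": [
    [[0,0,-0.06,0,0,0,0.7],[0,0,-0.12,0,0,0,0.7],[0,0,-0.12,0,0,0,0.7],[0,0,-0.12,0,0,0,0.7],[0,0,-0.06,0,0,0,0.7]]
  ]
}}

```text
t: 15.0
eef_pos: [388.0, -105.1, 232.3]
tcp_rot: [-3.141, -0.482, 0.514]
ft_force: [0.2, -0.7, 0.3]
opening: 0.701
grip_force: 0.0
```

Run:
```python
from h import *
log(); ps=[env.read_camera(n) for n in("scene","wrist")]
for p in ps:
  for n in "brush_grip brush_loop brush pot handle_grip press_hinge press".split(): find(p,n,k=1)
A=cv2.resize(ps[0]["color"][170:290,310:410],(400,480));cv2.imwrite("pics/i.png",A)
```

```text
15.0 [ 388.  -105.1  232.3] [-179.9  -27.6   29.4] [-0.719  0.112  2.254  0.708  0.739 -0.187] [ 0.2 -0.7  0.3] 0.7005828780185992 0.0
brush_grip place 0.75 [435. -77. 128.] [360. 219.] {}
brush_loop place 0.77 [439. -77. 167.] [359. 205.] {}
pot place 0.62 [433. -82.  -2.] [360. 260.] {}
handle_grip place 0.97 [439. 185.  87.] [292. 283.] {}
press_hinge place 0.65 [706. 203.  69.] [208. 251.] {}
press place 0.94 [588. 192.  -0.] [246. 289.] {}
brush_grip place 0.62 [433. -81. 128.] [319. 196.] {}
brush_loop place 0.83 [434. -80. 168.] [319. 183.] {}
brush place 0.86 [431. -78.   6.] [315. 218.] {}
pot place 0.56 [437. -74.   4.] [315. 212.] {}
handle_grip place 0.91 [435. 186.  86.] [82. 71.] {}
press_hinge place 0.51 [436. -82. 124.] [322. 194.] {}
press place 0.84 [587. 196.  -0.] [191.  11.] {}
```

View pics/i.png

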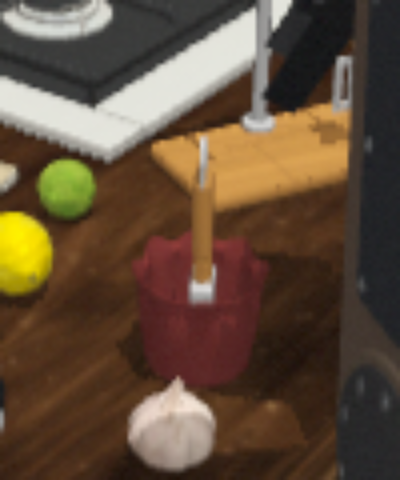

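The brush stands nearly upright in the pot: handle at crop (203,220), ferrule just inside the rim. The lid is next.

Run:
```python
from h import *
L=down(2.7,15); hv=np.array([415,186,175]); mid=np.array([400,120,245])
sim([(mid,L,8),(hv,L,4)])
p,r=plan(mid,L,8,.7); plan(hv,L,2,.7,p,r)
```

```text
-> [400 120 245] [ 0.15  0.09  2.15 -0.04  0.63  1.71] load 1.01
-> [415 186 175] [ 0.31  0.27  2.17 -0.16  0.45  1.97] load 0.25
per row mm 28.2 deg 3.7
[0.057, -0.095, 0.022, -0.007, -0.009, 0.017, 0.7], [0.052, -0.098, 0.018, -0.007, -0.009, 0.017, 0.7], [0.047, -0.101, 0.015, -0.007, -0.009, 0.017, 0.7], [0.042, -0.104, 0.012, -0.007, -0.009, 0.017, 0.7], [0.036, -0.106, 0.008, -0.007, -0.009, 0.017, 0.7], [0.031, -0.108, 0.005, -0.007, -0.009, 0.017, 0.7], [0.025, -0.11, 0.002, -0.007, -0.009, 0.017, 0.7], [0.019, -0.111, -0.001, -0.007, -0.009, 0.017, 0.7], 
per row mm 48.7 deg 0.0
[-0.001, -0.13, 0.145, 0.0, 0.0, 0.0, 0.7], [-0.001, -0.13, 0.145, 0.0, 0.0, 0.0, 0.7],
```

Call:
{"name": "drive_tool", "arguments": {
  "rows": [
    [[0.045,-0.076,0.016,-0.006,-0.007,0.014,0.7],[0.042,-0.078,0.014,-0.006,-0.007,0.014,0.7],[0.038,-0.08,0.012,-0.006,-0.007,0.014,0.7],[0.034,-0.082,0.01,-0.006,-0.007,0.014,0.7],[0.03,-0.084,0.007,-0.006,-0.007,0.014,0.7]]
  ]
}}

```text
t: 16.42
eef_pos: [392.5, 7.6, 238.9]
tcp_rot: [-3.134, -0.37, 0.271]
ft_force: [0.3, -0.2, 0.1]
opening: 0.702
grip_force: 0.0
```

Run:
```python
from h import *
log()
L=down(2.7,15); hv=np.array([415,186,175]); mid=np.array([400,120,245])
sim([(mid,L,5),(hv,L,4)])
p,r=plan(mid,L,5,.7); plan(hv,L,3,.7,p,r)
```

```text
16.425 [392.5   7.6 238.9] [-179.5  -21.2   15.5] [-0.279  0.04   2.269  0.384  0.55   0.719] [ 0.3 -0.2  0.1] 0.7016184136852759 0.0
-> [400 120 245] [ 0.15  0.09  2.15 -0.04  0.63  1.71] load 0.80
-> [415 186 175] [ 0.31  0.27  2.17 -0.16  0.45  1.97] load 0.25
per row mm 22.6 deg 2.9
[0.03, -0.085, 0.007, -0.005, -0.007, 0.014, 0.7], [0.026, -0.086, 0.005, -0.005, -0.007, 0.014, 0.7], [0.022, -0.087, 0.003, -0.005, -0.007, 0.014, 0.7], [0.019, -0.088, 0.001, -0.005, -0.007, 0.014, 0.7], [0.015, -0.089, -0.0, -0.005, -0.007, 0.014, 0.7], 
per row mm 32.5 deg 0.0
[-0.001, -0.087, 0.096, 0.0, 0.0, 0.0, 0.7], [-0.001, -0.087, 0.096, 0.0, 0.0, 0.0, 0.7], [-0.001, -0.087, 0.096, 0.0, 0.0, 0.0, 0.7],
```

Call:
{"name": "drive_tool", "arguments": {
  "rows": [
    [[0.03,-0.085,0.007,-0.005,-0.007,0.014,0.7],[0.026,-0.086,0.005,-0.005,-0.007,0.014,0.7],[0.022,-0.087,0.003,-0.005,-0.007,0.014,0.7],[0.019,-0.088,0.001,-0.005,-0.007,0.014,0.7],[0.015,-0.089,0,-0.005,-0.007,0.014,0.7]]
  ]
}}

```text
t: 17.05
eef_pos: [400.1, 119.9, 245.0]
tcp_rot: [-3.141, -0.258, 0.041]
ft_force: [0.3, 0.9, -0.3]
opening: 0.698
grip_force: 0.0
```

Call:
{"name": "drive_tool", "arguments": {
  "rows": [
    [[-0.001,-0.087,0.096,0,0,0,0.7],[-0.001,-0.087,0.096,0,0,0,0.7],[-0.001,-0.087,0.096,0,0,0,0.7],[0,0,0,0,0,0,0.7]]
  ]
}}

```text
t: 17.55
eef_pos: [414.6, 185.7, 173.8]
tcp_rot: [-3.141, -0.256, 0.044]
ft_force: [0.1, 0.4, 0.7]
opening: 0.699
grip_force: 0.0
```

Run:
```python
from h import *
log(); ps=[env.read_camera(n) for n in("scene","wrist","top")]
for p in ps:
  for n in "handle_grip press_hinge press".split(): find(p,n,k=1)
cv2.imwrite("pics/j.png",ps[1]["color"])
```

```text
17.55 [414.6 185.7 173.8] [-180.   -14.7    2.5] [ 0.313  0.275  2.17  -0.154  0.454  1.97 ] [0.1 0.4 0.7] 0.6988939054500205 0.0
handle_grip place 0.96 [436. 188.  87.] [292. 284.] {}
press_hinge place 0.96 [709. 200.  69.] [208. 250.] {}
press place 0.59 [588. 192.  -1.] [246. 289.] {}
handle_grip place 0.58 [433. 188.  86.] [314. 208.] {}
press place 0.87 [587. 194.   1.] [316.  39.] {}
handle_grip place 0.75 [434. 187.  80.] [240. 221.] {}
press_hinge place 0.69 [ 352. -367.   -0.] [396. 248.] {}
press place 0.58 [586. 196.   1.] [244. 181.] {}
```

View pics/j.png

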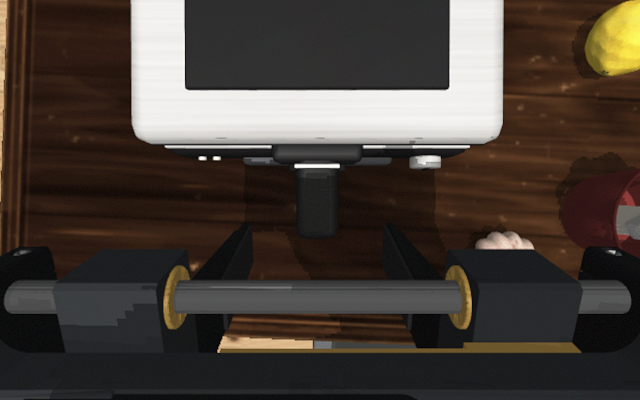

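The handle is centred between the fingers at (318,205), and the lid's front edge is square to the tool. Descending onto it.

Run:
```python
from h import *
L=down(2.7,15);g=np.array([436,187,84.])
sim([(g,L,4)]); plan(g,L,4,.7)
```

```text
-> [436. 187.  84.] [ 0.3   0.48  2.22 -0.33  0.2   2.14] load 0.28
per row mm 23.4 deg 0.1
[-0.003, -0.001, 0.094, 0.0, 0.0, -0.0, 0.7], [-0.003, -0.001, 0.094, 0.0, 0.0, -0.0, 0.7], [-0.003, -0.001, 0.094, 0.0, 0.0, -0.0, 0.7], [-0.003, -0.001, 0.094, 0.0, 0.0, -0.0, 0.7],
```

Call:
{"name": "drive_tool", "arguments": {
  "rows": [
    [[-0.003,-0.001,0.094,0,0,0,0.7],[-0.003,-0.001,0.094,0,0,0,0.7],[-0.003,-0.001,0.094,0,0,0,0.7],[-0.003,-0.001,0.094,0,0,0,0.7],[0,0,0,0,0,0,0.7]]
  ]
}}

```text
t: 18.77
eef_pos: [435.8, 186.8, 82.4]
tcp_rot: [-3.141, -0.256, 0.042]
ft_force: [-0.5, 0.1, 0.2]
opening: 0.698
grip_force: 0.0
```

Call:
{"name": "drive_tool", "arguments": {
  "rows": [
    [[0,0,0,0,0,0,0],[0,0,0,0,0,0,0],[0,0,0,0,0,0,0],[0,0,0,0,0,0,0],[0,0,0,0,0,0,0]]
  ]
}}

```text
t: 19.4
eef_pos: [436.2, 186.5, 83.8]
tcp_rot: [-3.141, -0.259, 0.042]
ft_force: [0.7, -9.0, 5.2]
opening: 0.31
grip_force: 30.0
```

Call:
{"name": "drive_tool", "arguments": {
  "rows": [
    [[0,0,0,0,0,0,0],[0,0,0,0,0,0,0]]
  ]
}}

```text
t: 19.65
eef_pos: [436.2, 186.5, 83.8]
tcp_rot: [-3.141, -0.259, 0.042]
ft_force: [0.4, -7.7, 5.0]
opening: 0.311
grip_force: 30.0
```

```bash
cat >> h.py <<'E'
def arc(a0,a1,n,h=None,q=None):
    "rows from lid angle a0 to a1 in n, rotating about hinge h from the present tool pose"
    p,r,s=cur(); ax=R.from_euler("z",2.7,degrees=True).apply([0,1,0]); q=np.array(s["joints"]); k,_=fit()
    f=lambda d: R.from_rotvec(ax*np.radians(d))
    h=np.array([704.2,199.6,68]) if h is None else h
    V=np.array([2.22,2.22,2.79,3.14,3.14,3.14])*.7/8; m=0
    P=lambda d:(h+f(d).apply(p-h),f(d)*r)
    for i in range(n):
        d=(a1-a0)*i/n;e=(a1-a0)*(i+1)/n; pa,ra=P(d);pb,rb=P(e)
        qn,er=ik(pb,rb,k,q); m=max(m,(abs(qn-q)/V).max(),99*(er>.02)); q=qn
        print([*map(float,np.r_[ra.inv().apply(pb-pa)/250,(ra.inv()*rb).as_rotvec()/np.pi].round(4)),0],end=", ")
    print("\nload",m,q.round(2),pb.round(1))
E
python3 -c "
from h import *
log();arc(0,50,25)"
```

```text
19.65 [436.2 186.5  83.8] [-180.   -14.8    2.4] [ 0.3    0.479  2.216 -0.321  0.207  2.135] [ 0.4 -7.7  5. ] 0.31072351324863023 30.01005381345749
[0.0123, -0.0, -0.0354, -0.0001, -0.0111, -0.0, 0], [0.0123, -0.0, -0.0354, -0.0001, -0.0111, -0.0, 0], [0.0123, -0.0, -0.0354, -0.0001, -0.0111, -0.0, 0], [0.0123, -0.0, -0.0354, -0.0001, -0.0111, -0.0, 0], [0.0123, -0.0, -0.0354, -0.0001, -0.0111, -0.0, 0], [0.0123, -0.0, -0.0354, -0.0001, -0.0111, -0.0, 0], [0.0123, -0.0, -0.0354, -0.0001, -0.0111, -0.0, 0], [0.0123, -0.0, -0.0354, -0.0001, -0.0111, -0.0, 0], [0.0123, -0.0, -0.0354, -0.0001, -0.0111, -0.0, 0], [0.0123, -0.0, -0.0354, -0.0001, -0.0111, -0.0, 0], [0.0123, -0.0, -0.0354, -0.0001, -0.0111, -0.0, 0], [0.0123, -0.0, -0.0354, -0.0001, -0.0111, -0.0, 0], [0.0123, -0.0, -0.0354, -0.0001, -0.0111, -0.0, 0], [0.0123, -0.0, -0.0354, -0.0001, -0.0111, -0.0, 0], [0.0123, -0.0, -0.0354, -0.0001, -0.0111, -0.0, 0], [0.0123, -0.0, -0.0354, -0.0001, -0.0111, -0.0, 0], [0.0123, -0.0, -0.0354, -0.0001, -0.0111, -0.0, 0], [0.0123, -0.0, -0.0354, -0.0001, -0.0111, -0.0, 0], [0.0123, -0.0, -0.0354, -0.0001, -0.0111, -0.0, 0], [0.0123, -0.0, -0.0354, -0.0001, -0.0111, -0.0, 0], [0.0123, -0.0, -0.0354, -0.0001, -0.0111, -0.0, 0], [0.0123, -0.0, -0.0354, -0.0001, -0.0111, -0.0, 0], [0.0123, -0.0, -0.0354, -0.0001, -0.0111, -0.0, 0], [0.0123, -0.0, -0.0354, -0.0001, -0.0111, -0.0, 0], [0.0123, -0.0, -0.0354, -0.0001, -0.0111, -0.0, 0], 
load 0.4587050014610202 [0.19 0.63 1.3  0.08 1.83 1.71] [544.  191.6 283.7]
```

Call:
{"name": "drive_tool", "arguments": {
  "rows": [
    [[0.006,0,-0.018,0,-0.0055,0,0],[0.0123,0,-0.0354,0,-0.0111,0,0],[0.0123,0,-0.0354,0,-0.0111,0,0],[0.0123,0,-0.0354,0,-0.0111,0,0],[0.006,0,-0.018,0,-0.0055,0,0]]
  ]
}}

```text
t: 20.27
eef_pos: [441.0, 186.7, 121.0]
tcp_rot: [-3.141, -0.119, 0.043]
ft_force: [2.4, -6.4, -4.1]
opening: 0.315
grip_force: 30.0
```

Call:
{"name": "drive_tool", "arguments": {
  "rows": [
    [[0.0123,0,-0.0354,0,-0.0111,0,0],[0.0123,0,-0.0354,0,-0.0111,0,0],[0.0123,0,-0.0354,0,-0.0111,0,0],[0.0123,0,-0.0354,0,-0.0111,0,0],[0,0,0,0,0,0,0]]
  ]
}}

```text
t: 20.9
eef_pos: [450.7, 187.1, 157.0]
tcp_rot: [-3.141, 0.021, 0.043]
ft_force: [-0.1, -5.2, -2.7]
opening: 0.316
grip_force: 30.0
```

Run:
```python
from h import *
log(); h=np.array([704.2,199.6,68]);p,r,s=cur(); d=p-h; x=-d@R.from_euler("z",2.7,degrees=True).apply([1,0,0])
print("angle",np.degrees(np.arctan2(d[2],x)-np.arctan2(16,268)), np.hypot(x,d[2]))
w=env.read_camera("scene");find(w,"handle_grip",k=1);find(w,"press_hinge",k=1)
```

```text
20.9 [450.7 187.1 157. ] [-180.     1.2    2.5] [0.256 0.409 1.963 0.006 0.79  1.779] [-0.1 -5.2 -2.7] 0.3164589009723135 30.00530183315277
angle 15.912034123320522 268.9218116950867
handle_grip place 0.55 [452. 187. 162.] [285. 253.] {}
press_hinge place 0.86 [710. 200.  69.] [208. 250.] {}
```

Call:
{"name": "drive_tool", "arguments": {
  "rows": [
    [[0.0123,0,-0.0354,0,-0.0111,0,0],[0.0123,0,-0.0354,0,-0.0111,0,0],[0.0123,0,-0.0354,0,-0.0111,0,0],[0.0123,0,-0.0354,0,-0.0111,0,0],[0.0123,0,-0.0354,0,-0.0111,0,0]]
  ]
}}

```text
t: 21.68
eef_pos: [469.8, 187.9, 199.5]
tcp_rot: [3.142, 0.196, 0.043]
ft_force: [-0.7, -4.0, -1.7]
opening: 0.311
grip_force: 30.0
```

Call:
{"name": "drive_tool", "arguments": {
  "rows": [
    [[0.0123,0,-0.0354,0,-0.0111,0,0],[0.0123,0,-0.0354,0,-0.0111,0,0],[0.0123,0,-0.0354,0,-0.0111,0,0],[0.0123,0,-0.0354,0,-0.0111,0,0],[0.0123,0,-0.0354,0,-0.0111,0,0]]
  ]
}}

```text
t: 22.3
eef_pos: [495.9, 189.1, 238.3]
tcp_rot: [-3.142, 0.371, 0.043]
ft_force: [-2.7, -4.2, 0.4]
opening: 0.316
grip_force: 30.0
```

Call:
{"name": "drive_tool", "arguments": {
  "rows": [
    [[0.0123,0,-0.0354,0,-0.0111,0,0],[0.0123,0,-0.0354,0,-0.0111,0,0],[0.0123,0,-0.0354,0,-0.0111,0,0],[0.0123,0,-0.0354,0,-0.0111,0,0],[0,0,0,0,0,0,0]]
  ]
}}

```text
t: 22.92
eef_pos: [521.6, 190.2, 265.8]
tcp_rot: [-3.141, 0.511, 0.043]
ft_force: [-5.5, -4.3, 5.1]
opening: 0.316
grip_force: 30.0
```

Run:
```python
from h import *
log(); p,r,s=cur()
for hx in(702.2,704.2,707.2):
  d=p-np.array([hx,199.6,68]); x=-d@R.from_euler("z",2.7,degrees=True).apply([1,0,0])
  print(hx,"angle",np.degrees(np.arctan2(d[2],x)-np.arctan2(16,268)), np.hypot(x,d[2]))
for c in("scene","wrist","top"):
  w=env.read_camera(c);find(w,"handle_grip",k=1);find(w,"press_hinge",k=1);find(w,"brush_loop",k=1)
```

```text
22.925 [521.6 190.2 265.8] [-180.    29.3    2.4] [0.196 0.562 1.428 0.075 1.657 1.711] [-5.5 -4.3  5.1] 0.3160763884532127 30.001213252544403
702.2 angle 44.136562161179484 267.98937889497483
704.2 angle 43.822967635268554 269.3417266636305
707.2 angle 43.358459030943315 271.38518791438776
handle_grip place 0.66 [525. 192. 268.] [256. 201.] {}
press_hinge place 0.56 [706. 200.  68.] [209. 251.] {}
brush_loop place 0.7 [435. -76. 165.] [360. 206.] {}
handle_grip place 0.82 [519. 193. 264.] [310. 257.] {}
brush_loop place 0.77 [431. -83. 168.] [630. 232.] {}
handle_grip place 0.65 [518. 190. 263.] [225. 191.] {}
brush_loop place 0.63 [ 357. -475.  160.] [440. 250.] {}
```

Call:
{"name": "drive_tool", "arguments": {
  "rows": [
    [[0.0121,0,-0.0348,0,-0.0109,0,0],[0.0121,0,-0.0348,0,-0.0109,0,0],[0.0121,0,-0.0348,0,-0.0109,0,0],[0,0,0,0,0,0,0],[0,0,0,0,0,0,0]]
  ]
}}

```text
t: 24.15
eef_pos: [542.6, 191.1, 283.5]
tcp_rot: [-3.141, 0.612, 0.043]
ft_force: [-5.2, -4.9, 5.5]
opening: 0.311
grip_force: 30.0
```

Run:
```python
from h import *
log(); p,r,s=cur()
for hx in(702.2,704.2,706.2):
  d=p-np.array([hx,199.6,68]); x=-d@R.from_euler("z",2.7,degrees=True).apply([1,0,0])
  print(hx,"angle",np.degrees(np.arctan2(d[2],x)-np.arctan2(16,268)), np.hypot(x,d[2]))
for c in("scene","wrist","top"):
  w=env.read_camera(c)
  for n in "handle_grip brush_loop turner pot".split(): find(w,n,k=1)
  if c=="scene": cv2.imwrite("pics/k.png",w["color"])
```

```text
24.15 [542.6 191.1 283.5] [-180.    35.1    2.5] [0.187 0.622 1.303 0.086 1.823 1.71 ] [-5.2 -4.9  5.5] 0.31114104875297366 30.001999139785767
702.2 angle 50.02568000413153 268.2788387856422
704.2 angle 49.68447827625865 269.4735594255506
706.2 angle 49.346300523710994 270.67775188706827
handle_grip place 0.94 [544. 191. 286.] [249. 190.] {}
brush_loop place 0.72 [436. -83. 166.] [361. 205.] {}
turner place 0.24 [433. -83.  -2.] [360. 260.] {}
pot place 0.69 [429. -85.   2.] [362. 258.] {}
handle_grip place 0.66 [543. 191. 282.] [316. 253.] {}
brush_loop place 0.71 [434. -83. 168.] [607. 211.] {}
pot place 0.22 [540. 191. 283.] [315. 259.] {}
handle_grip place 0.97 [540. 191. 280.] [224. 183.] {}
brush_loop place 0.63 [ 361. -475.  162.] [440. 249.] {}
turner place 0.54 [ 483. -384.   48.] [404. 211.] {}
pot place 0.76 [431. -74.   1.] [316. 224.] {}
```

View pics/k.png

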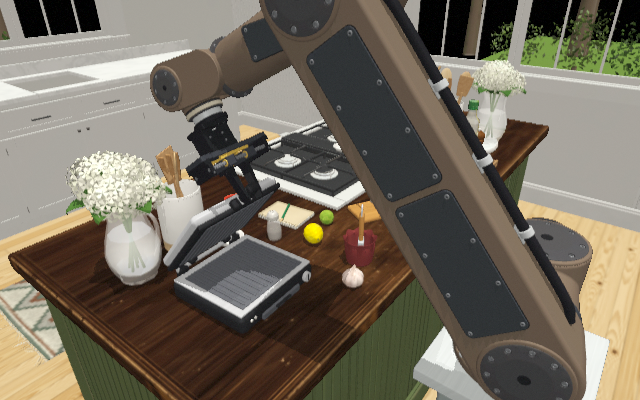

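The lid is held open at about 50° by the gripper at (255,185), the brush stands in the pot at (360,235), and the bystanders are where they were. Handing in.

```bash
python3 -c "
from cell import env
print(env.job_done())"
```

```text
the job is handed in; nothing more can be done
None
```

The brush stands bristles down in the scalloped pot, and the arm is holding the press lid open by its front handle at about 50° (49.3 to 50.0°, depending on the exact hinge position); the job was handed in at about 24 s of the 67 s allowed.

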